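Bring the tin round on the tasting carousel

ROBOT

A 7-joint arm with a two-finger parallel gripper is mounted at the origin on the work surface. World frame = base frame: x ahead of the robot, y to its left, z up, the work surface at z = 0. Lengths are in mm, angles in rad, forces in N, time in s.
With the tool pointing down it reaches from about 425 to 1025 mm from the base axis. Payload 9.4 kg.
Tool frame: the origin (TCP) lies at the very end of the fingers, on their centre line; the grasp point (between the pads) lies tcp_to_grasp behind it (tcp_to_grasp is the distance from the TCP to the grasp point, in mm); z points along the fingers, y is the direction in which the jaws open and shut (so a half turn about z gives the same grasp; the last joint's range is limited). The gripper opens to 85 mm and grips with 20 to 120 N. Pads are 22 mm wide; open, the fingers measure 114 mm over their backs; the gripper's body (76 mm by 85 mm) begins 54 mm behind the grasp point. The pads swing forward as they close: fully open they stand 13 mm farther back than shut.
Start: joints at [1.126, 0.599, -0.003, 1.599, 0.002, 0.943, -0.08], TCP at [260.674, -676.515, 231.275] pointing down, gripper open.
Joint ranges: [-2.57, 2.57], [-0.35, 1.97], [-1.29, 1.29], [0.11, 2.56], [-1.05, 4.19], [0.11, 1.86], [-2.63, 2.63]. Speed limits (rad/s): [2.22, 2.22, 3.01, 3.01, 3.14, 3.14, 3.14].

INTERFACE

Orientations are given as a unit quaternion [x, y, z, w].
In Python, from workcell import * gives the robot as it stands. Calls block until the motion is done:
- reach(position, orientation): joint-space move of the TCP to a pose.
- move_straight(position, frame=None, speed=150): straight line of the TCP; frame=None keeps the orientation; speed is the mean speed in mm/s.
- set_joints(angles): joint-space move.
- gripper_to(opening, effort=None): opening from 0.0 (shut) to 1.0 (fully open); effort is the grip in N (None keeps the last); returns when the fingers have stopped.
- sleep(seconds).
- solve_ik(position, orientation): joint angles nearest the present ones, or None.
- state(): the state.
- read_camera(name): name is "side" or "top" or "wrist"; returns the picture (384x512x3 uint8, red, green, blue); there is no depth.
- camera_model(name): a dict with "mtx" (3x3 intrinsics, pixels), "origin" and "attitude" of the camera in the world. Camera axes: x right, y down, z forward; pixel columns grow to the right and rows downward; lengths in mm; the calibration is good to about 2 mm. A picture is of the moment at which its call begins: read the wrist's pose just before it. camera_model takes no time and is no camera call; for the wrist camera it gives the pose at the moment of the call.
A pose or a line that the arm cannot do raises IKError and nothing moves.
- job_done(): hands the job in, once; it reports no verdict.
The state is a dict: "time": time; "joints": joint angles; "qvel": joint speeds; "joint_efforts": joint torques, N m; "ee_pos": TCP position; "eef_rot": TCP orientation; "contact_force": force on the tool from outside, world axes, zero at the start; "wrist_torque": the same for the moment, N m; "opening": opening from 0.0 (shut) to 1.0 (fully open).
Only numpy, scipy, OpenCV 4.12 (cv2) and the standard library are available. Lean on these libraries where they do the work, as an engineer would, in place of code of your own. Each camera call takes 0.05 s, during which the arm holds its last target.

TASK

On the shop counter stands a four-armed wooden tasting carousel. Push gently against its bare spokes with a finger to turn it, until the tray with the round flat-topped tin stands squarely in front of the card holder that is joined to the carousel's foot, and leave it at rest there. Do not touch or lift the tin or the other goods in the trays, do not spin the carousel or push hard, and leave the things around it where they are.

Things in the scene. Friction and masses are not known exactly. Their poses are not given: they have to be found in the camera images.
- carousel (a joint): Turning angle of the four-armed wooden tasting carousel, rad, 0 at the start, growing counter-clockwise seen from above; it can turn at least 3.5 rad either way. Upright axis. It turns against a light steady friction (about 2 N at the middle of a spoke), has no spring, and stays where it is left.
- carousel_hub (a point): Point on the carousel's upright axis, 81 mm above the counter, mid-height of the spokes; its x axis lies along spoke 0 and turns with the carousel. Round hub 60 mm across, 95 mm high, with a 24 mm steel nut up to 107 mm. Four level wooden spokes stand out 90 degrees apart, each ending in a square open tray 85 mm wide, centred 155 mm from the axis, floor 65 mm and rim 90 mm above the counter.
- spoke0 (a point): Middle of spoke 0, 72 mm from the axis, 81 mm above the counter; the x axis points outward. All four spokes are alike: 14 mm wide, 18 mm high (72 to 90 mm above the counter), bare from 30 to 112 mm from the axis, with free space between them; below them is only the round fixed foot.
- foot: Fixed wooden foot of the carousel: a disc 170 mm across and 30 mm high, and a bar 40 mm wide and 12 mm high that joins it to the card holder. Origin under its centre, on the carousel's axis; x axis towards the card holder.
- serving_place (a point): Point 155 mm from the carousel's axis, 82 mm above the counter, directly in front of the card holder (on its hub side): where the middle of the tin has to come. The card holder is a wooden block 75 mm wide with an upright blank card, 88 mm high in all, 236 mm from the axis in the same direction (this point's x axis); no other card holder is joined to the carousel's foot.
- tin_mid (a point): Middle (half-way up) of the round flat-topped steel tin with a lid, 65 mm across, 34 mm high, which stands loose in one of the four trays (any of them), with about 5 mm of play all round.
- tin: The same tin; origin at the centre of its underside.
- carton_mid (a point): Middle of the square cardboard carton, 54 x 54 x 34 mm, loose in another tray.
- carton: The same carton; origin at the centre of its underside.
- bun_mid (a point): Middle of the round domed bun, 62 mm across, 34 mm high, loose in another tray.
- bun: The same bun; origin at the centre of its underside.
- cake_mid (a point): Middle of the oblong cake bar, 64 x 36 x 30 mm, loose in another tray.
- cake: The same cake bar; origin at the centre of its underside.
- jar: Lidded glass jar, 68 mm across, 110 mm high, loose on the counter; origin under its centre.
- can: Can, 66 mm across, 100 mm high, loose on the counter; origin under its centre.
- tongs: Steel serving tongs lying on the counter, about 200 mm long and 40 mm wide, 14 mm high; origin under their middle.
- cup: White cup, 72 mm across, 75 mm high, loose on the counter; origin under its centre.
Things that resemble listed ones, but are neither listed nor needed, are in the scene too. Of the things that look like the tin, the largest one is meant.

How it is judged:
By the outcome, as a careful person would: the job done as asked, in the order asked, and still so for the second after the job is handed in, with the robot touching nothing.
It also fails if it takes over 54 s, if anything falls off the work surface, if the arm or the gripper's body presses on something with over 40 N, if the wrist force passes 120 N, or if a joint passes its speed limit or range.

## Working session

There is one attempt and no reset: what is moved stays moved. The work goes in short steps, each a Python script; the robot and the scene stay as the last script left them, time stands still between calls to the robot, and variables do not carry over. Pictures are saved under pics/ and viewed, and the job is handed in when it is done.

```bash
mkdir -p pics; ls; python3 - <<'E'
from workcell import *
import cv2
for n in ("top","side"):
    im=read_camera(n); cv2.imwrite(f"pics/{n}0.png",im[:,:,::-1])
    m=camera_model(n); print(n,m)
s=state();print(s)
E
```

```text
pics
top {'mtx': array([[371.12961607,   0.        , 253.17018084],
       [  0.        , 371.12961607, 193.79289709],
       [  0.        ,   0.        ,   1.        ]]), 'origin': array([ 483.09567228,   19.15299853, 1037.69853805]), 'attitude': array([ 0.71706734, -0.69635393,  0.02208603, -0.02044127])}
side {'mtx': array([[453.77977989,   0.        , 256.21192322],
       [  0.        , 453.77977989, 196.68166083],
       [  0.        ,   0.        ,   1.        ]]), 'origin': array([ 337.00518435, 1119.78603838,  757.65289376]), 'attitude': array([-0.0804864 ,  0.86605346, -0.49164036,  0.04198943])}
{'time': 0.1, 'joints': array([ 1.12631434,  0.60004245, -0.00254301,  1.60000273,  0.00182305,
        0.9428963 , -0.07981627]), 'qvel': array([ 0.00016073, -0.00215946, -0.00109153, -0.00069585,  0.0011203 ,
       -0.00212418, -0.00110885]), 'joint_efforts': array([ 4.66020239e-03, -7.78000546e+01,  1.56998500e+00, -2.58629090e+01,
        1.26747979e-02,  5.45260176e-03,  7.31690591e-06]), 'ee_pos': array([ 260.51492927, -676.15772638,  230.52208859]), 'eef_rot': array([ 9.83134355e-01,  1.82883534e-01, -1.93812368e-04, -6.45062760e-04]), 'contact_force': array([0.262958  , 0.38520477, 0.64550973]), 'wrist_torque': array([ 0.04085144, -0.04535125,  0.00955194]), 'opening': 1.0016605601514514}
```

View pics/top0.png

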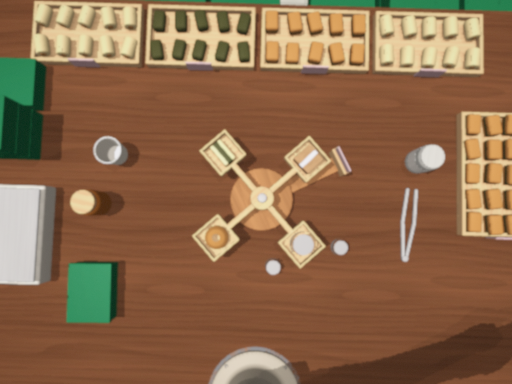

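View pics/side0.png

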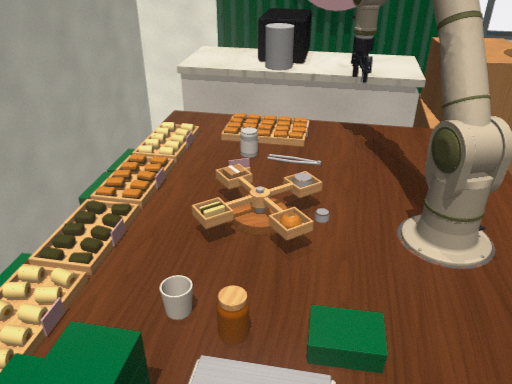

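```bash
cat > h.py <<'E'
import numpy as np, cv2
from scipy.spatial.transform import Rotation as R
from workcell import *
def pt(n,u,v,z,m=None):
    m=m or camera_model(n)
    d=R.from_quat(m["attitude"]).apply(np.linalg.solve(m["mtx"],[u,v,1.]))
    o=m["origin"]; return (o+d*(z-o[2])/d[2])
def px(n,p,m=None):
    m=m or camera_model(n)
    q=m["mtx"]@R.from_quat(m["attitude"]).inv().apply(np.array(p,float)-m["origin"]); return q[:2]/q[2]
E
python3 - <<'E'
import cv2
im=cv2.imread("pics/top0.png")[120:290,180:370]
cv2.imwrite("pics/crop0.png",cv2.resize(im,None,fx=4,fy=3.5 if 0 else 4)[:600] if 0 else cv2.resize(im,None,fx=3.5,fy=3.5,interpolation=cv2.INTER_CUBIC))
E
```

```text
(no output)
```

View pics/crop0.png

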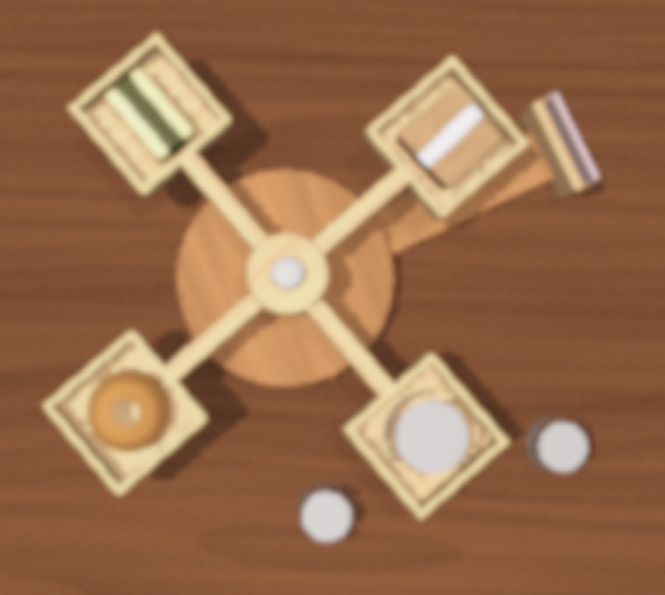

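The tin candidates in the top view are:
- the flat disc in the tray, at (303,245)
- loose small tins at (273,267) and (340,247)
- the jar lid at (431,157)

The largest flat-topped one is the one in the tray. The card holder joined to the foot by the bar is at (341,160).

```bash
python3 - <<'E'
from h import *
f=lambda u,v,z: pt("top",(u+.5)/3.5-.5+180,(v+.5)/3.5-.5+120,z)
T={"tin":[(431,352),(511,440),(421,520),(343,430)],"carton":[(453,56),(528,143),(444,217),(366,130)],"cake":[(157,33),(233,118),(145,195),(68,107)],"bun":[(131,330),(209,415),(120,495),(42,405)]}
C={k:np.mean([f(*c,90) for c in v],0) for k,v in T.items()}
hub=np.mean(list(C.values()),0); print("hub",hub,"nut",f(288,271,107),"disc",f((176+396)/2,(168+387)/2,30))
for k,c in C.items():
    d=c-hub; print(k,c.round(1),np.hypot(*d[:2]).round(1),np.degrees(np.arctan2(d[1],d[0])).round(2))
print("tin",f(431,437,100))
a,b=f(556,92,88),f(600,182,88); m=(a+b)/2-hub; print("card",a,b,np.hypot(*(a-b)[:2]),np.hypot(*m[:2]),np.degrees(np.arctan2(m[1],m[0])), "normal",np.degrees(np.arctan2((a-b)[1],(a-b)[0]))-90)
for p in [(273,267),(340,247)]: print("small",pt("top",*p,25))
for n,p in dict(jar=(431,157),cup=(110,150)).items(): print(n,pt("top",*p,100))
E
```

```text
hub [531.0417433  -4.659333   90.       ] nut [531.57465585  -4.41837283 107.        ] disc [530.48751583  -4.9563323   30.        ]
tin [ 416.1 -108.6   90. ] 155.0 -137.88
carton [ 635.  -119.5   90. ] 155.0 -47.85
cake [645.8  99.3  90. ] 154.8 42.19
bun [427.3 110.2  90. ] 154.8 132.1
tin [ 415.72493174 -110.49178345  100.        ]
card [ 670.73068284 -199.13090381   88.        ] [ 604.84424898 -232.54128318   88.        ] 73.87337555110724 236.62263938352646 -63.184294863811296 normal -63.110870546338035
small [347.60709696 -41.65754711  25.        ]
small [ 406.52491511 -221.94053354   25.        ]
jar [ 646.89149578 -432.78920379  100.        ]
cup [640.5329604  385.43173254 100.        ]
```

```bash
cat >> h.py <<'E'
HUB=np.array([531.2,-4.6]); SERVE=-63.15
def pose(psi,d,z,flip=0,r=72):
    a=np.radians(psi); u=np.array([np.cos(a),np.sin(a)]); n=np.array([-u[1],u[0]])
    p=HUB+r*u-d*n
    t=a+np.pi/2+flip*np.pi   # direction of tool x
    return [*p,z],np.array([np.cos(t/2),np.sin(t/2),0,0])
E
python3 - <<'E'
from h import *
import workcell
print([k for k in dir(workcell) if 'tcp' in k.lower()]); 
try: print(tcp_to_grasp)
except Exception as e: print(e)
for s in (42.2,-47.8,132.2,-137.8):
  for fl in (0,1):
    for dp in (0,37,75):
      q=solve_ik(*pose(s+dp,18 if dp else 45,66,fl)); print(s,fl,dp,None if q is None else np.round(q,2))
print(camera_model("wrist")["origin"])
E
```

```text
['tcp_to_grasp']
18.700000000000003
42.2 0 0 [ 0.19  0.72 -0.46  1.96  0.56  0.59  0.1 ]
42.2 0 37 [ 0.18  0.71 -0.58  2.07  0.72  0.57  0.46]
42.2 0 75 [ 0.26  0.72 -0.75  2.17  0.91  0.6   0.89]
42.2 1 0 [-0.3   0.71  0.3   1.99 -0.41  0.5  -2.12]
42.2 1 37 [-0.31  0.65  0.15  2.1  -0.23  0.4  -1.74]
42.2 1 75 [-0.25  0.62  0.01  2.2  -0.02  0.33 -1.32]
-47.8 0 0 [ 0.12  0.64 -0.09  2.12  0.14  0.39 -0.92]
-47.8 0 37 [ 0.12  0.68 -0.24  2.    0.32  0.49 -0.53]
-47.8 0 75 [ 0.14  0.7  -0.39  1.99  0.49  0.54 -0.11]
-47.8 1 0 [ 0.74  0.91 -1.11  2.08  1.1   0.92  1.29]
-47.8 1 37 [ 0.63  0.95 -1.11  1.97  1.07  0.97  1.92]
-47.8 1 75 [-0.34  0.71  0.35  2.02 -0.49  0.5  -2.3 ]
132.2 0 0 [ 0.35  0.8  -0.93  2.15  1.02  0.73  1.02]
132.2 0 37 [ 0.54  0.84 -1.11  2.28  1.16  0.82  1.56]
132.2 0 75 [-0.25  0.6   0.24  2.34 -0.58  0.25 -2.15]
132.2 1 0 [-0.24  0.62 -0.04  2.19  0.06  0.33 -1.16]
132.2 1 37 [-0.09  0.59 -0.12  2.31  0.28  0.25 -0.65]
132.2 1 75 [ 0.1   0.59 -0.25  2.32  0.52  0.28 -0.14]
-137.8 0 0 [-0.21  0.59  0.19  2.36 -0.49  0.22 -1.98]
-137.8 0 37 [-0.03  0.61  0.09  2.23 -0.17  0.3  -1.55]
-137.8 0 75 [ 0.06  0.64 -0.04  2.12  0.06  0.38 -1.12]
-137.8 1 0 [ 0.12  0.59 -0.28  2.34  0.6   0.28  0.03]
-137.8 1 37 [ 0.4   0.66 -0.53  2.21  0.76  0.47  0.64]
-137.8 1 75 [ 0.72  0.91 -1.11  2.08  1.1   0.92  1.01]
[ 334.82654594 -648.49085687  372.56317015]
```

```bash
python3 - <<'E'
from h import *
gripper_to(0.0)
p,q=pose(-47.8,45,230); reach(p,q)
p,q=pose(-47.8,45,130); move_straight(p,speed=120)
s=state(); print(s["time"],s["ee_pos"],s["contact_force"],s["opening"])
for n in("top","side"): cv2.imwrite(f"pics/{n}1.png",read_camera(n)[:,:,::-1])
a=cv2.imread("pics/top1.png")[110:300,170:370];b=cv2.imread("pics/side1.png")[110:300,170:370]
cv2.imwrite("pics/c1.png",cv2.resize(np.hstack([a,b]),None,fx=2,fy=2))
E
```

```text
4.1833 [546.60391296 -88.25541415 130.49654774] [-0.04405419  1.75576016  0.74452047] 0.0025815974184390115
```

View pics/c1.png

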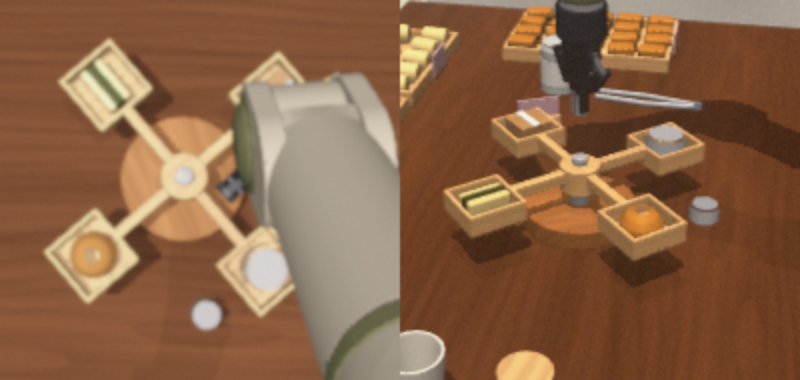

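The fingertip, at crop (232,187), is above the free gap between the carton and tin spokes. I'll lower it and push.

```bash
python3 - <<'E'
from h import *
p,q=pose(-47.8,45,66); move_straight(p,speed=80)
f0=state()["contact_force"]; print(f0,state()["ee_pos"])
p,q=pose(-47.8,20,66); move_straight(p,speed=30)
print((state()["contact_force"]-f0).round(1))
end=-47.8+74.7-3
for psi in np.linspace(-47.8,end,13)[1:]:
    p,q=pose(psi,18,66); move_straight(p,q,speed=25)
    s=state(); f=s["contact_force"]-f0; print(round(psi,1),s["time"],f.round(1),(s["ee_pos"]-p).round(1))
    if np.linalg.norm(f)>15: print("stop"); break
for n in("top","side"): cv2.imwrite(f"pics/{n}2.png",read_camera(n)[:,:,::-1])
a=cv2.imread("pics/top2.png")[110:300,170:370];b=cv2.imread("pics/side2.png")[110:300,170:370]
cv2.imwrite("pics/c2.png",cv2.resize(np.hstack([a,b]),None,fx=2,fy=2))
E
```

```text
[-0.13843018  0.04287969  0.07718094] [546.46482894 -88.1649819   66.26557245]
[ 1.1  0.3 -0.5]
-41.8 6.7583 [-0.3  0.4 -0.1] [0.4 0.3 0. ]
-35.8 7.2167 [0.3 0.6 0.1] [0.1 0.2 0. ]
-29.9 7.675 [ 0.5  0.3 -1.1] [0.1 0.3 0. ]
-23.9 8.1333 [ 0.5  0.2 -1.2] [0.1 0.3 0. ]
-17.9 8.5917 [0.7 0.7 0.1] [ 0.1  0.3 -0. ]
-11.9 9.05 [ 0.9  0.  -0.5] [ 0.   0.3 -0. ]
-6.0 9.5083 [ 0.3 -0.6  0.5] [0.  0.3 0. ]
0.0 9.9667 [-0.9  0.   0. ] [-0.   0.3 -0. ]
6.0 10.425 [ 0.3 -0.3 -0. ] [-0.1  0.3 -0. ]
12.0 10.8833 [ 0.7  0.5 -0.4] [-0.1  0.3 -0. ]
17.9 11.3417 [ 0.5 -0.6 -0.5] [-0.1  0.3 -0. ]
23.9 11.8 [-0.7  0.2 -0.3] [-0.1  0.2 -0. ]
```

View pics/c2.png

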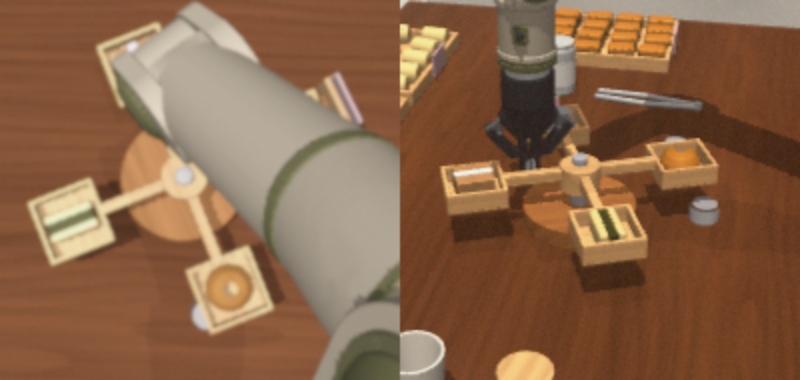

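```bash
python3 - <<'E'
import cv2
im=cv2.imread("pics/top2.png")[190:285,175:320]
cv2.imwrite("pics/c3.png",cv2.resize(im,None,fx=5,fy=5,interpolation=cv2.INTER_CUBIC))
E
```

```text
(no output)
```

View pics/c3.png

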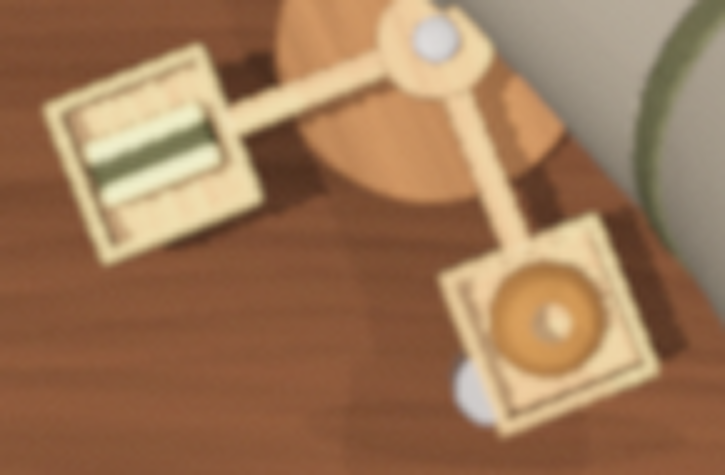

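```bash
python3 - <<'E'
from h import *
f=lambda u,v,z: pt("top",(u+.5)/5-.5+175,(v+.5)/5-.5+190,z)
for k,v,a0 in(("cake",[(203,42),(265,198),(107,266),(42,106)],42.19),("bun",[(597,213),(660,370),(505,438),(440,276)],132.1)):
    P=[f(*c,90)[:2] for c in v]; d=np.mean(P,0)-HUB; a=np.degrees(np.arctan2(d[1],d[0]))
    e=[np.degrees(np.arctan2(*(P[i]-P[j])[::-1]))for i,j in((0,3),(1,2),(0,1),(3,2))]
    print(k,np.hypot(*d),a,(a-a0)%360,np.round(e,1))
E
```

```text
cake 154.73651532827685 113.53458474556551 71.34458474556551 [-66.6 -65.1  23.6  24.3]
bun 155.34835416466328 -156.48619716969222 71.41380283030776 [-66.6 -64.9  23.3  23.6]
```

```bash
python3 - <<'E'
from h import *
for psi in (25.6,27.25):
    p,q=pose(psi,18,66); move_straight(p,q,speed=12)
sleep(.3)
p,q=pose(27.25,40,66); move_straight(p,speed=40)
p,q=pose(27.25,40,200); move_straight(p,speed=150)
p=[450,-330,260]; reach(p,q)
s=state(); print(s["time"],s["contact_force"])
sleep(.3)
for n in("top","side"): cv2.imwrite(f"pics/{n}3.png",read_camera(n)[:,:,::-1])
im=cv2.imread("pics/top3.png")[130:290,185:355]
cv2.imwrite("pics/c4.png",cv2.resize(im,None,fx=3.5,fy=3.5,interpolation=cv2.INTER_CUBIC))
E
```

```text
15.975 [0.4228208  0.00788228 0.45189517]
```

View pics/c4.png

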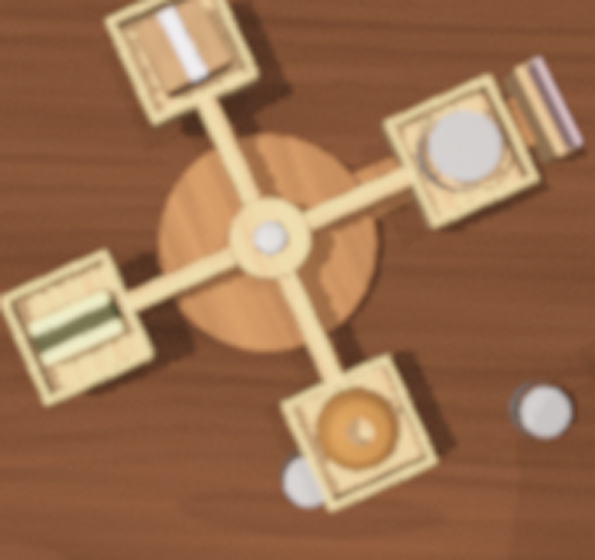

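View pics/side3.png

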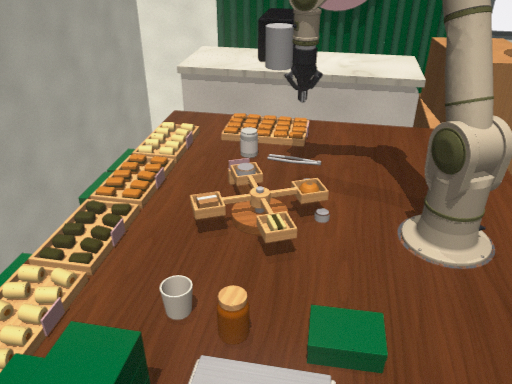

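```bash
python3 - <<'E'
from h import *
f=lambda u,v,z: pt("top",(u+.5)/3.5-.5+185,(v+.5)/3.5-.5+130,z)[:2]
T={"tin":[(490,73),(541,181),(434,228),(383,122)],"bun":[(391,353),(439,462),(335,512),(280,404)],"cake":[(107,249),(156,356),(48,406),(0,301)]}
for k,v in T.items():
    d=np.mean([f(*c,90) for c in v],0)-HUB; print(k,np.hypot(*d),np.degrees(np.arctan2(d[1],d[0])))
a,b=f(540,57,88),f(582,147,88); m=(a+b)/2-HUB; print("card",np.hypot(*m),np.degrees(np.arctan2(m[1],m[0])))
t=f(465,145,100)-HUB; print("tin disc",t,np.hypot(*t),np.degrees(np.arctan2(t[1],t[0])))
# spoke edges near tray/bar
E
```

```text
tin 154.70504285272565 -63.951637738882546
bun 155.85170920408325 -153.3488864716725
cake 154.5930042269641 116.79754386345161
card 236.93982446429538 -63.262914725654646
tin disc [  71.03886439 -139.36817364] 156.428923402743 -62.991112429447625
```

```bash
python3 - <<'E'
from h import *
a=cv2.imread("pics/top0.png");b=read_camera("top")[:,:,::-1]
d=cv2.absdiff(a,b).max(2)>40
n,_,st,_=cv2.connectedComponentsWithStats(d.astype("uint8")); print([s.tolist() for s in st[1:] if s[4]>25])
c=cv2.imread("pics/top3.png"); print("motion since",cv2.absdiff(b,c)[130:290,185:355].max())
print(state()["time"]); job_done()
E
```

```text
[[199, 122, 64, 68, 1818], [270, 136, 69, 60, 1899], [260, 148, 6, 8, 27], [184, 201, 74, 61, 1975], [265, 206, 61, 71, 1928], [409, 208, 103, 99, 5060], [473, 257, 7, 5, 27], [471, 265, 10, 5, 30], [490, 283, 17, 5, 40], [501, 304, 11, 12, 69], [450, 309, 18, 6, 42], [474, 324, 30, 31, 538]]
motion since 8
16.425
the job is handed in; nothing more can be done
```

I turned the carousel about 75° counter-clockwise, so the tray with the round tin now stands in front of the card holder joined to the foot. I pushed the carton's spoke slowly with the closed fingertips, then backed off, lifted clear and handed the job in at 16.4 s.

**Last checks**
- **Alignment:** the card holder lies at −63.2° from the axis. The tin lies at −63.0°. The tin, bun and cake trays put the tin's spoke at −63.95°, −63.35° and −63.2°, a mean of −63.5°. That is about 0.3° off, or under 1 mm at the tin. The worst single reading (the tin tray's own corners) is 0.8° off, which I take as corner-picking error.
- **Force:** the readings at the end of each push step stayed within 2 N. On the last few degrees I checked only after retreating.
- **At rest:** two pictures taken just before hand-in showed no movement of the carousel.
- **Surroundings:** the before-and-after comparison changed only at the carousel and along the right side. I take that patch, x 409–512, y 208–307, to be the arm. It covers part of the tongs in the top view, but the side view shows them where they were.

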